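# Hold a module test fixture's contact slide on its mark

### The arm

A 7-joint arm with a two-finger parallel gripper is mounted at the origin on the work surface. World frame = base frame: x ahead of the robot, y to its left, z up, the work surface at z = 0. Lengths are in m, angles in rad, forces in N, time in s.
With the tool pointing down it reaches from about 0.4 to 0.85 m from the base axis. Payload 4.5 kg.
Tool frame: the origin (TCP) lies midway between the tips of the shut fingers; the grasp point (between the pads) lies 19 mm behind it; z points along the fingers, y is the direction in which the jaws open and shut (so a half turn about z gives the same grasp; the last joint's range is limited). The gripper opens to 88 mm and grips with 3 to 60 N. Pads are 18 mm wide; open, the fingers measure 123 mm over their backs; the gripper's body (75 mm by 187 mm) begins 45 mm behind the grasp point.
Start: joints at [1.156, 0.689, -0.195, 1.565, 0.157, 0.902, -0.215], TCP at [0.271, -0.563, 0.239] pointing down, gripper open.
Joint ranges: [-3.01, 3.01], [-0.46, 2.08], [-1.47, 1.51], [0.13, 2.56], [-1, 4.14], [0.04, 2.09], [-2.66, 2.66]. Speed limits (rad/s): [2.57, 2.57, 3.14, 3.14, 3.14, 3.14, 3.14].

### API

Orientations are given as a unit quaternion [x, y, z, w].
In Python, from plant import r gives the robot as it stands. The module is installed in compiled form; this text tells all that it offers.
- The arm moves only by the tool carry_out, never from a script. Its argument "commands" is a list of rows, each a list of 6 numbers: the shift along the tool's x, y, z in m, then the turn, a rotation vector about the tool's x, y, z in degrees. In form: [[dx, dy, dz, wx, wy, wz], ...]. A call has 1 to 12 rows; each row is the pose to reach, as a shift and turn from the pose commanded when the call began, along the tool's axes at that moment; what a row does not reach only later rows make up. A row lasts 1/10 s, in which the tool goes at most 50 mm and 8.59 degrees, less where a joint would pass 70% of its speed; a pose out of reach is approached as far as the arm can. A call with a gripper value outside its range is refused whole. "fingers" is the closure in counts, from 0 (fully open) to 255 (shut), set as the call begins (left out, the last holds). The fingers move at their own pace and stop on an object; "grip_force" is the grip in N (left out, the last holds). Time passes only in rows, so rows that repeat a pose let the fingers close. It gives the time, the measured TCP pose, the force and the opening at its end, in the units of the state.
- r.get_state(): the state, without advancing time (a new reading comes with each control period).
- r.snapshot(name): name is "scene" or "side" or "wrist"; returns a dict with "img" (400x640x3 uint8, blue, green, red), "intrinsics" (3x3 intrinsics, pixels), "k1" (the pictures are not rectified: a ray, as slopes to the right and down, at radius r is drawn at 1 + k1 r^2 times it, then the intrinsics apply), "extrinsics" (4x4, takes a point from camera to world coordinates); the wrist camera has in their place "tool_from_camera" (4x4, takes a point from camera to tool coordinates, whose origin is the TCP and whose axes are the flange's). Camera axes: x right, y down, z forward; pixel columns grow to the right and rows downward; lengths in m; the calibration is good to about 2 mm. A picture is of the moment at which its call begins: read the wrist's pose just before it. There is no depth.
- r.finish_job(): hands the job in, once; it reports no verdict.
Trained networks look in a picture, given as the dict that the camera call returned (one of the last four; its "shot" number tells which), for a name from the list of things; names that differ only in an ending like _2 or _b are one class to them, and where a whole thing is asked for, a point or a joint stands for the part that bears it (a point fixed in the world has none). Each returns a list of dicts, best first, with "p" (0 to 1); they miss things now and then, are a little off and sometimes report something else, mostly with a low value. They report only what shows in the picture. A call takes as long as a camera call. They do not tell look-alikes from the thing itself.
- r.spot_in(picture, label): "xyz" ([x, y, z] in m, in world coordinates, good to about 4 mm: the middle of the surface that is visible of it).
- r.spot_point(picture, label): "xyz" ([x, y, z] in m, in world coordinates, good to about 4 mm: a listed point, or the origin of a listed thing).
The state is a dict: "clock": time; "q": joint angles; "qd": joint speeds; "joint_torque": joint torques, N m; "tool_pos": TCP position; "eef_rot": TCP orientation; "contact_force": force on the tool from outside, world axes, zero at the start; "moment": the same for the moment, N m; "opening": opening from 0.0 (shut) to 1.0 (fully open).
Only numpy, scipy, OpenCV 4.12 (cv2) and the standard library are available. Lean on these libraries where they do the work, as an engineer would, in place of code of your own. Each camera call takes 0.05 s, during which the arm holds its last target.

### The job

Set the blue-topped module down flat in the nest of the test fixture, its gold contacts towards the probe bar, and let go of it. Then pull the spring-loaded slide out by its red handle until its black pointer lines up with the yellow mark, without pulling past the mark, and finish while still holding it there: it springs back if let go. Leave the orange-topped module, the reel and the screwdriver alone.

Things in the scene. Friction and masses are not known exactly. Their poses are not given: they have to be found in the camera images.
- fixture: Fixed test fixture: a pale slab 220 (x) x 200 (y) x 40 mm high, turned up to 0.3 rad. Origin: centre of its underside, on the bench. Its top is 40 mm above the origin. +y half: the nest; -y half: the slide, which pulls out along -x (towards the robot).
- nest (a point): Centre of the nest's floor (on the slab's top, at x 0, y +45 mm in the fixture frame; same axes as the fixture). The pocket is 76 (x) x 46 (y) mm, bounded by four L-shaped aluminium corners 10 mm high and 6 mm thick; its sides are open between the corners (60 mm along x, 22 mm along y). A seated module stands on this floor.
- nest_contact_end (a point): Where the middle of the module's contact end belongs when seated (35 mm to the fixture's +x of the nest centre, 14 mm above the nest floor). The probe bar (dark grey, carried by the slide) is on this side: its near face is 17 mm beyond this point with the slide at rest, underside 36 mm and top 52 mm above the slab's top, so it passes 8 mm over a seated module when the slide is pulled.
- module_center (a point): Loose module to be tested: a shielded steel box 70 (x) x 40 (y) x 28 (z) mm, about 0.15 kg, blue patch and six gold contacts on top. Point: its centre, 14 mm above its underside; its +x axis points to the end with the gold contacts, z up. Starts flat on the bench, left or right of the fixture.
- module_contact_end (a point): Middle of the module's end face with the gold contacts, 35 mm along its +x from its centre, at half height.
- slide (a joint): Travel of the spring-return slide in m: 0 at rest, growing as it is pulled along the fixture's -x, end stop at 0.065. The pointer, handle and probe bar move with it one to one. The spring pulls back with 3 N at rest plus 150 N per m of travel (7.5 to 10.5 N at the mark).
- handle (a point): Grip centre of the red handle on the slide: an upright block 16 (along fixture x) x 40 (y) x 55 mm high. Point: on its middle plane, 23 mm below its top, 32 mm above the carriage plate it stands on (85 mm above the bench). With the slide at rest there is nothing standing within 40 mm in front of it or 95 mm behind it on the carriage plate (but for the flat pointer strip, 1.5 mm proud); the guide rails beside it are lower than the plate's top.
- pointer (a point): Tip of the slide's black pointer (a strip 4 mm wide reaching sideways from the slide to the fixture's -y, this point on its centreline), same axes as the fixture; moves with the slide.
- mark_line (a point): The yellow mark's line (a fin 3 mm thick, this point on its centreline) at its inner end, beside the scale strip on the fixture's -y edge, same axes as the fixture, 30 to 50 mm along the fixture's -x from the pointer at rest. Pointer on the mark: both have the same x in the fixture's frame (they lie about the same distance sideways, the line about level with the pointer's top). The yellow block stands 13 mm above the slab.
- reject_center (a point): Orange-topped module, same size as the blue one, to be left alone. Its centre, 14 mm above its underside.
- reel_center (a point): Grey empty solder-wire reel standing on end, 56 mm across and 40 mm high, to be left alone. Its centre.
- driver: Screwdriver, 160 mm long, lying on the bench, to be left alone. Origin: its middle, on the underside; handle to its -x.
There are look-alikes about, which are no part of the job. What is shaped like the part that bears module_center but brown or green is not meant.

How it is judged:
By the outcome, as a careful person would: the job done as asked, in the order asked, and still so for the second after the job is handed in, while the arm keeps its last pose, push and grip.
It also fails if it takes over 54 s, if anything falls off the work surface, if the arm or the gripper's body presses on something with over 40 N, if the wrist force passes 120 N, or if a joint passes its speed limit or range.

## Working session

There is one attempt and no reset: what is moved stays moved. The work goes in short steps, Python scripts to look and compute and a tool call to move; the robot and the scene stay as the last step left them, time stands still between calls to the robot, and variables do not carry over. Pictures are saved under pics/ and viewed, and the job is handed in when it is done.

Besides the shell and the picture viewer there is one more tool, called after "Request:" in YAML: its name, and indented under it one key for each argument. carry_out: Moves the arm, as the interface text tells. Its arguments: {"type":"object","properties":{"commands":{"type":"array","items":{"type":"array","items":{"type":"number"}}},"fingers":{"type":"number"},"grip_force":{"type":"number"}},"required":["commands"]}

```bash
mkdir -p pics
cat > h.py <<'E'
import numpy as np, cv2
from plant import r
from scipy.spatial.transform import Rotation as R
def shot(n,name):
    p=r.snapshot(n); cv2.imwrite(f'pics/{name}.png',p['img']); return p
def st():
    s=r.get_state(); print('t',round(s['clock'],2),'pos',np.round(s['tool_pos'],4),'rot',np.round(s['eef_rot'],4),'F',np.round(s['contact_force'],1),'op',round(s['opening'],3)); return s
def ext(p,s=None):
    if 'extrinsics' in p: return np.array(p['extrinsics'])
    T=np.eye(4);T[:3,:3]=R.from_quat(s['eef_rot']).as_matrix();T[:3,3]=s['tool_pos'];return T@np.array(p['tool_from_camera'])
def proj(p,X,s=None):
    E=ext(p,s);X=np.atleast_2d(X);c=(X-E[:3,3])@E[:3,:3]
    u=c[:,:2]/c[:,2:];r2=(u**2).sum(1,keepdims=True);u=u*(1+p['k1']*r2)
    K=np.array(p['intrinsics']);return u@K[:2,:2].T+K[:2,2]
def pix(p,uv,z,s=None):
    E=ext(p,s);K=np.array(p['intrinsics']);d=(np.array(uv,float)-K[:2,2])/[K[0,0],K[1,1]];u=d.copy()
    for _ in range(20): u=d/(1+p['k1']*(u@u))
    v=E[:3,:3]@np.array([u[0],u[1],1]);o=E[:3,3];return o+v*(z-o[2])/v[2]
E
cat > a.py <<'E'
from h import *
s=st();print(np.round(s['q'],3))
for n in ['scene','side']:
    p=shot(n,n+'0');print(n,p['k1'],np.round(ext(p),3).tolist())
    for l in ['fixture','nest','nest_contact_end','module_center','module_contact_end','handle','pointer','mark_line','reject_center','reel_center','driver']:
        o=r.spot_point(p,l);print(l,[(np.round(d['xyz'],3).tolist(),round(d['p'],2)) for d in o[:4]])
E
python3 a.py
```

```text
t 0.0 pos [ 0.2709 -0.5626  0.2379] rot [ 9.749e-01  2.225e-01 -3.000e-04 -9.000e-04] F [ 0.4 -0.   0.4] op 1.003
[ 1.156  0.69  -0.194  1.566  0.157  0.902 -0.215]
scene -0.11870386589245827 [[-0.723, 0.577, -0.38, 1.132], [0.691, 0.606, -0.394, 0.612], [0.003, -0.548, -0.837, 1.284], [0.0, 0.0, 0.0, 1.0]]
fixture [([0.613, -0.03, 0.003], 0.91)]
nest [([0.627, 0.014, 0.041], 0.83)]
nest_contact_end [([0.659, 0.003, 0.053], 0.97)]
module_center [([0.498, 0.401, 0.013], 0.74), ([0.545, 0.177, 0.011], 0.69), ([0.55, 0.288, 0.013], 0.66)]
module_contact_end [([0.573, 0.273, 0.011], 0.86), ([0.529, 0.402, 0.012], 0.72), ([0.532, 0.207, 0.019], 0.62)]
handle [([0.545, -0.067, 0.085], 0.87)]
pointer [([0.56, -0.109, 0.049], 0.63), ([0.545, -0.066, 0.087], 0.29)]
mark_line []
reject_center [([0.512, -0.313, 0.014], 0.77)]
reel_center [([0.697, 0.259, 0.013], 0.59)]
driver [([0.707, -0.262, -0.001], 0.79)]
side -0.006505675552022553 [[0.997, -0.059, 0.053, 0.553], [-0.078, -0.567, 0.82, -0.801], [-0.018, -0.821, -0.57, 0.661], [0.0, 0.0, 0.0, 1.0]]
fixture [([0.612, -0.028, 0.003], 0.76)]
nest [([0.624, 0.013, 0.04], 0.91)]
nest_contact_end [([0.659, 0.004, 0.054], 0.7)]
module_center [([0.544, 0.176, 0.019], 0.95), ([0.494, 0.407, 0.01], 0.88), ([0.547, 0.289, 0.013], 0.67)]
module_contact_end [([0.531, 0.203, 0.011], 0.91), ([0.574, 0.274, 0.017], 0.89), ([0.531, 0.4, 0.013], 0.76), ([0.697, 0.26, 0.019], 0.36)]
handle [([0.546, -0.065, 0.085], 0.74)]
pointer [([0.555, -0.107, 0.049], 0.64)]
mark_line [([0.513, -0.092, 0.05], 0.57)]
reject_center [([0.507, -0.323, 0.017], 0.88)]
reel_center [([0.699, 0.262, 0.017], 0.52)]
driver [([0.713, -0.26, -0.001], 0.65)]
```

View pics/scene0.png

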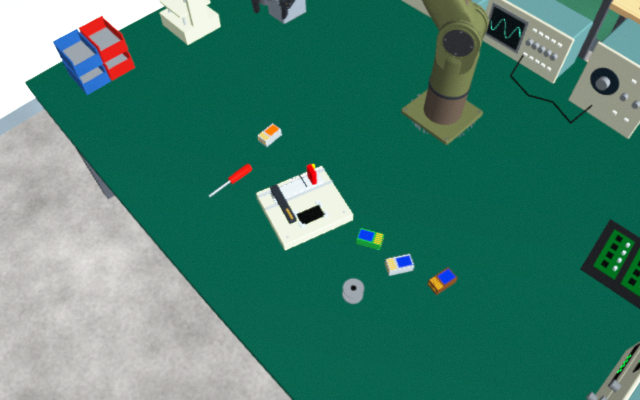

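View pics/side0.png

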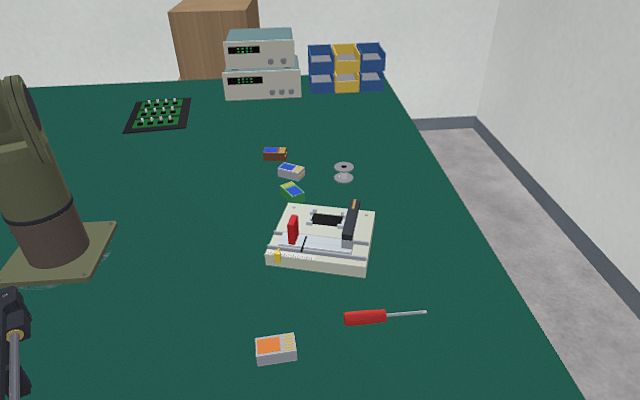

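```bash
cat >> h.py <<'E'
def cmd(pos,yaw_deg,s=None,base=None):
    "tool-down pose with tool x at yaw; returns row from the current (or base=(pos,quat)) pose"
    s=s or r.get_state()
    R0=R.from_quat(s['eef_rot']) if base is None else R.from_quat(base[1]); p0=np.array(s['tool_pos'] if base is None else base[0])
    a=np.radians(yaw_deg); Rt=R.from_matrix(np.array([[np.cos(a),np.sin(a),0],[np.sin(a),-np.cos(a),0],[0,0,-1]]))
    d=R0.inv().apply(np.array(pos)-p0); w=(R0.inv()*Rt).as_rotvec(degrees=True)
    print('cmd',np.round(d,4).tolist(),np.round(w,2).tolist()); return d,w
E
python3 - <<'E'
from h import *
s=st();p=r.snapshot('wrist');print(np.round(p['tool_from_camera'],3),p['intrinsics'],p['k1'])
cmd([0.54,0.27,0.26],-31)
E
```

```text
t 1.2 pos [ 0.2712 -0.5631  0.2388] rot [9.749e-01 2.225e-01 0.000e+00 1.000e-04] F [ 0.6 -0.7 -0.8] op 1.001
[[-0.    -0.966 -0.259  0.066]
 [ 1.     0.    -0.    -0.001]
 [ 0.    -0.259  0.966 -0.145]
 [ 0.     0.     0.     1.   ]] [[308.03554047   0.         323.81321644]
 [  0.         308.03554047 198.41713982]
 [  0.           0.           1.        ]] -0.05897352048961553
cmd [0.6037, -0.6339, -0.0213] [0.0, -0.0, 56.72]
```

Request:
carry_out:
  commands:
    - [0.6, -0.63, -0.02, 0, 0, 56.7]
    - [0.6, -0.63, -0.02, 0, 0, 56.7]
    - [0.6, -0.63, -0.02, 0, 0, 56.7]
    - [0.6, -0.63, -0.02, 0, 0, 56.7]
    - [0.6, -0.63, -0.02, 0, 0, 56.7]
    - [0.6, -0.63, -0.02, 0, 0, 56.7]
    - [0.6, -0.63, -0.02, 0, 0, 56.7]
    - [0.6, -0.63, -0.02, 0, 0, 56.7]
    - [0.6, -0.63, -0.02, 0, 0, 56.7]
    - [0.6, -0.63, -0.02, 0, 0, 56.7]
    - [0.6, -0.63, -0.02, 0, 0, 56.7]
    - [0.6, -0.63, -0.02, 0, 0, 56.7]

```text
clock: 2.45
tool_pos: [0.456, 0.0099, 0.2528]
eef_rot: [0.964, -0.267, 0.0, -0.0]
contact_force: [1.2, 0.0, 0.1]
opening: 1.004
```

Run:
```python
from h import *
s=st();print(np.round(s['q'],2))
p=shot('wrist','w0')
for l in ['nest','nest_contact_end','fixture','handle','pointer','mark_line']:
    o=r.spot_point(p,l);print(l,[(np.round(d['xyz'],3).tolist(),round(d['p'],2)) for d in o[:3]])
cmd([0.54,0.27,0.26],-31)
```

```text
t 2.45 pos [0.456  0.0099 0.2528] rot [ 9.637e-01 -2.670e-01  4.000e-04 -2.000e-04] F [1.2 0.  0.1] op 1.004
[-0.23  0.46  0.17  2.05 -0.12  0.64 -2.1 ]
nest [([0.622, 0.018, 0.037], 0.85)]
nest_contact_end [([0.661, -0.0, 0.056], 0.87)]
fixture [([0.614, -0.029, 0.0], 0.94)]
handle [([0.543, -0.061, 0.087], 0.57)]
pointer [([0.556, -0.107, 0.054], 0.81)]
mark_line [([0.515, -0.094, 0.046], 0.55)]
cmd [-0.0638, -0.2699, -0.0077] [0.05, -0.01, -0.16]
```

View pics/w0.png

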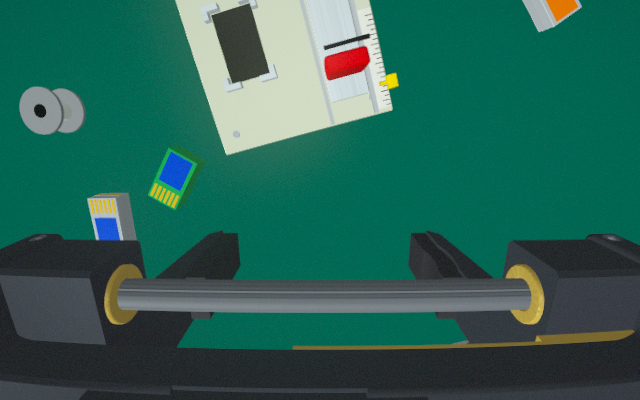

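Request:
carry_out:
  commands:
    - [-0.06, -0.26, -0.01, 0, 0, -95]
    - [-0.06, -0.26, -0.01, 0, 0, -95]
    - [-0.06, -0.26, -0.01, 0, 0, -95]
    - [-0.06, -0.26, -0.01, 0, 0, -95]
    - [-0.06, -0.26, -0.01, 0, 0, -95]
    - [-0.06, -0.26, -0.01, 0, 0, -95]
    - [-0.06, -0.26, -0.01, 0, 0, -95]
    - [-0.06, -0.26, -0.01, 0, 0, -95]
    - [-0.06, -0.26, -0.01, 0, 0, -95]
    - [-0.06, -0.26, -0.01, 0, 0, -95]
    - [-0.06, -0.26, -0.01, 0, 0, -95]
    - [-0.06, -0.26, -0.01, 0, 0, -95]

```text
clock: 4.0
tool_pos: [0.5385, 0.259, 0.2623]
eef_rot: [0.849, 0.529, -0.0, 0.0]
contact_force: [0.0, 1.1, -0.1]
opening: 1.002
```

Run:
```python
from h import *
s=st();print(np.round(s['q'],2))
cmd([0.54,0.29,0.24],149)
```

```text
t 4.0 pos [0.5385 0.259  0.2623] rot [ 8.487e-01  5.289e-01 -5.000e-04  2.000e-04] F [ 0.   1.1 -0.1] op 1.002
[-0.35  0.63 -0.3   1.62  0.22  0.92 -1.19]
cmd [0.0285, -0.0123, 0.0222] [-0.05, 0.04, -85.14]
```

Request:
carry_out:
  commands:
    - [0.028, -0.012, 0.02, 0, 0, -85]
    - [0.028, -0.012, 0.02, 0, 0, -85]
    - [0.028, -0.012, 0.02, 0, 0, -85]
    - [0.028, -0.012, 0.02, 0, 0, -85]
    - [0.028, -0.012, 0.02, 0, 0, -85]
    - [0.028, -0.012, 0.02, 0, 0, -85]
    - [0.028, -0.012, 0.02, 0, 0, -85]
    - [0.028, -0.012, 0.02, 0, 0, -85]
    - [0.028, -0.012, 0.02, 0, 0, -85]
    - [0.028, -0.012, 0.02, 0, 0, -85]
    - [0.028, -0.012, 0.02, 0, 0, -85]

```text
clock: 5.1
tool_pos: [0.5398, 0.2902, 0.242]
eef_rot: [0.269, 0.963, -0.001, -0.0]
contact_force: [-0.6, -0.9, -0.5]
opening: 0.999
```

Run:
```python
from h import *
s=st();print(np.round(s['q'],2))
p=shot('wrist','w1')
for l in ['module_center','module_contact_end']:
    o=r.spot_point(p,l);print(l,[(np.round(d['xyz'],4).tolist(),round(d['p'],2),np.round(proj(p,d['xyz'],s)[0])) for d in o[:3]])
```

```text
t 5.1 pos [0.5398 0.2902 0.242 ] rot [ 2.694e-01  9.630e-01 -6.000e-04 -3.000e-04] F [-0.6 -0.9 -0.5] op 0.999
[-0.19  0.74 -0.7   1.58  0.54  1.02 -0.03]
module_center [([0.5453, 0.2883, 0.0157], 0.83, array([324., 178.])), ([0.5019, 0.401, 0.0174], 0.66, array([388.,  96.])), ([0.5449, 0.1781, 0.0161], 0.57, array([250., 221.]))]
module_contact_end [([0.5835, 0.2711, 0.0108], 0.9, array([328., 209.])), ([0.5304, 0.3945, 0.0169], 0.78, array([395., 121.])), ([0.5268, 0.2111, 0.0116], 0.56, array([264., 196.]))]
```

View pics/w1.png

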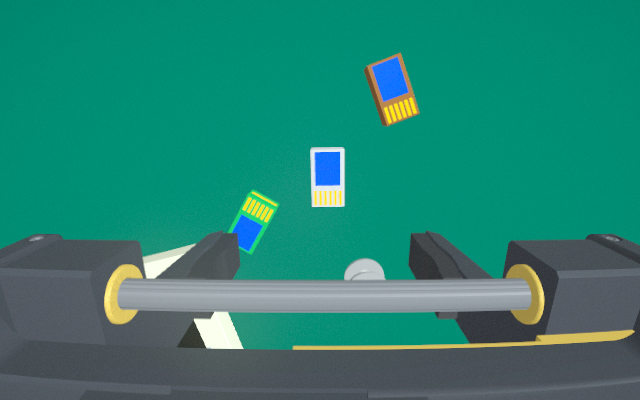

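Run:
```python
from h import *
p=r.snapshot('wrist'); s=st()
im=p['img'].astype(int)
b,g,rr=im[...,0],im[...,1],im[...,2]
m=((rr>120)|((b>150)&(g<140))).astype(np.uint8); m[:140]=0;m[230:]=0;m[:,:300]=0;m[:,360:]=0
n,l,stt,c=cv2.connectedComponentsWithStats(m);i=1+np.argmax(stt[1:,4]);print(stt[i])
pts=np.argwhere(l==i)[:,::-1].astype(np.float32)
rc=cv2.minAreaRect(pts);bx=cv2.boxPoints(rc);print(rc)
W=np.array([pix(p,q,0.028,s)[:2] for q in bx]);print(bx.round(1),W.round(4).tolist(),W.mean(0))
for k in range(4):
    d=W[(k+1)%4]-W[k];print(np.linalg.norm(d).round(4),np.degrees(np.arctan2(d[1],d[0])).round(1))
# now gold contacts and blue patch centroid
gold=(l==i)&(b<120)&(rr>180); bl=(l==i)&(b>150)&(rr<100)
G=pix(p,np.argwhere(gold)[:,::-1].mean(0),.028,s);B=pix(p,np.argwhere(bl)[:,::-1].mean(0),.028,s);d=G-B;print(G,B,np.degrees(np.arctan2(d[1],d[0])))
```

```text
t 5.3 pos [0.5395 0.2914 0.2425] rot [ 2.691e-01  9.631e-01 -3.000e-04  1.000e-04] F [ 0.6  0.  -0.1] op 0.996
[ 309  147   35   61 1997]
((326.71588134765625, 176.77178955078125), (59.61589050292969, 34.097957611083984), 88.40885925292969)
[[308.8 147.4]
 [342.9 146.5]
 [344.6 206.1]
 [310.5 207. ]] [[0.5035, 0.2939], [0.5231, 0.3282], [0.5863, 0.2936], [0.5658, 0.2575]] [0.54465056 0.29328648]
0.0395 60.4
0.0721 -28.7
0.0415 -119.6
0.0721 149.7
[0.56641928 0.28065797 0.028     ] [0.53574333 0.29835368 0.028     ] -29.978902389638616
```

Run:
```python
from h import *
cmd([0.545,0.2915,0.11],150)
```

```text
cmd [-0.0046, 0.003, 0.1325] [-0.03, 0.02, -1.22]
```

Request:
carry_out:
  commands:
    - [-0.005, 0.003, 0.05, 0, 0, -1.2]
    - [-0.005, 0.003, 0.1, 0, 0, -1.2]
    - [-0.005, 0.003, 0.13, 0, 0, -1.2]
    - [-0.005, 0.003, 0.13, 0, 0, -1.2]

```text
clock: 5.7
tool_pos: [0.5429, 0.2895, 0.1084]
eef_rot: [0.258, 0.966, -0.004, -0.002]
contact_force: [-1.3, 0.2, 1.1]
opening: 1.005
```

Run:
```python
from h import *
s=st();p=shot('wrist','w2')
a=np.radians(-30);c=np.array([0.545,0.2915]);X=np.array([np.cos(a),np.sin(a)]);Y=np.array([-X[1],X[0]])
C=[np.r_[c+sx*.035*X+sy*.02*Y,.028] for sx,sy in [(1,1),(1,-1),(-1,-1),(-1,1)]]
q=proj(p,C,s);print(q.round(1).tolist(), proj(p,[np.r_[s['tool_pos'][:2],.028]],s))
im=p['img'].copy();cv2.polylines(im,[q.round().astype(int)],True,(0,0,255),1)
cv2.imwrite('pics/w2o.png',im)
```

```text
t 5.7 pos [0.5429 0.2895 0.1084] rot [ 0.2577  0.9662 -0.0037 -0.0024] F [-1.3  0.2  1.1] op 1.005
[[352.0, 250.7], [301.8, 250.4], [300.2, 162.8], [354.5, 163.0]] [[323.43645719 207.3737659 ]]
```

View pics/w2o.png

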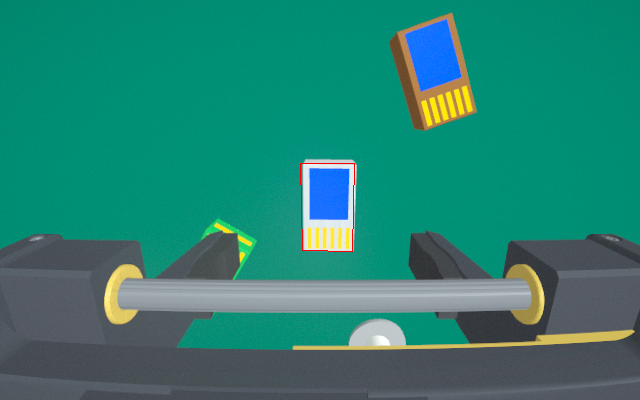

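Run:
```python
from h import *
st();cmd([0.545,0.2915,0.004],150)
```

```text
t 5.75 pos [0.5443 0.2912 0.1112] rot [ 0.2576  0.9662 -0.0015 -0.001 ] F [0.8 0.5 0.5] op 1.003
cmd [-0.0006, 0.001, 0.1072] [-0.2, -0.07, 0.14]
```

Request:
carry_out:
  commands:
    - [-0.001, 0.001, 0.03, 0, 0, 0]
    - [-0.001, 0.001, 0.06, 0, 0, 0]
    - [-0.001, 0.001, 0.09, 0, 0, 0]
    - [-0.001, 0.001, 0.106, 0, 0, 0]
    - [-0.001, 0.001, 0.106, 0, 0, 0]
    - [-0.001, 0.001, 0.106, 0, 0, 0]
  fingers: 75

```text
clock: 6.35
tool_pos: [0.5476, 0.2933, 0.0082]
eef_rot: [0.257, 0.966, 0.001, 0.001]
contact_force: [-0.3, -0.4, 0.4]
opening: 0.708
```

Request:
carry_out:
  commands:
    - [0, 0, 0, 0, 0, 0]
    - [0, 0, 0, 0, 0, 0]
    - [0, 0, 0, 0, 0, 0]
    - [0, 0, 0, 0, 0, 0]
    - [0, 0, 0, 0, 0, 0]
    - [0, 0, 0, 0, 0, 0]
  fingers: 255
  grip_force: 20

```text
clock: 6.95
tool_pos: [0.5469, 0.2921, 0.0074]
eef_rot: [0.257, 0.966, -0.0, 0.001]
contact_force: [-0.2, -1.4, 6.9]
opening: 0.449
```

Run:
```python
from h import *
s=st();p=shot('wrist','w3')
```

```text
t 6.95 pos [0.5469 0.2921 0.0074] rot [ 2.572e-01  9.664e-01 -0.000e+00  5.000e-04] F [-0.2 -1.4  6.9] op 0.449
```

View pics/w3.png

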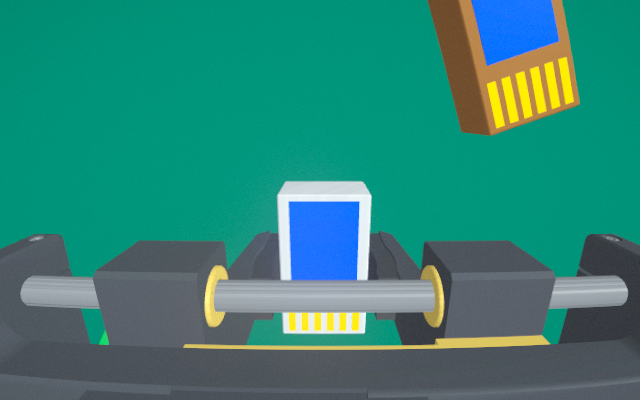

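Run:
```python
from h import *
s=st();p=r.snapshot('wrist')
T=R.from_quat(s['eef_rot'])
for uv in [(279,195),(370,195),(366,333),(283,333)]:
    w=pix(p,uv,.028,s); print(uv,w.round(4),T.inv().apply(w-s['tool_pos']).round(4))
cmd([0.545,0.2915,0.16],150)
```

```text
t 7.0 pos [0.5469 0.2921 0.0074] rot [ 2.572e-01  9.664e-01 -0.000e+00  5.000e-04] F [-0.9 -1.5  5.8] op 0.453
(279, 195) [0.5074 0.2943 0.028 ] [ 0.0354 -0.0178 -0.0206]
(370, 195) [0.5263 0.3273 0.028 ] [ 0.0354  0.0203 -0.0206]
(366, 333) [0.5864 0.2941 0.028 ] [-0.0333  0.0213 -0.0206]
(283, 333) [0.5665 0.2594 0.028 ] [-0.0333 -0.0187 -0.0206]
cmd [0.0012, -0.0015, -0.1526] [0.01, 0.06, 0.2]
```

Request:
carry_out:
  commands:
    - [0, 0, -0.03, 0, 0, 0]
    - [0, 0, -0.07, 0, 0, 0]
    - [0, 0, -0.12, 0, 0, 0]
    - [0, 0, -0.16, 0, 0, 0]
    - [0, 0, -0.19, 0, 0, 0]
    - [0, 0, -0.19, 0, 0, 0]

```text
clock: 7.65
tool_pos: [0.5484, 0.2944, 0.2011]
eef_rot: [0.257, 0.966, 0.003, 0.003]
contact_force: [0.6, 1.2, -0.2]
opening: 0.456
```

Run:
```python
from h import *
s=st();print(s['q'])
cmd([0.711,-0.012,0.20],163)
```

```text
t 7.65 pos [0.5484 0.2944 0.2011] rot [0.2572 0.9664 0.0034 0.0026] F [ 0.6  1.2 -0.2] op 0.456
[-0.20211646  0.7992694  -0.68129683  1.60635251  0.59260861  0.94264998
 -0.03843436]
cmd [-0.2934, -0.1851, 0.0006] [0.44, 0.24, -12.8]
```

Request:
carry_out:
  commands:
    - [-0.293, -0.185, 0, 0, 0, -13]
    - [-0.293, -0.185, 0, 0, 0, -13]
    - [-0.293, -0.185, 0, 0, 0, -13]
    - [-0.293, -0.185, 0, 0, 0, -13]
    - [-0.293, -0.185, 0, 0, 0, -13]
    - [-0.293, -0.185, 0, 0, 0, -13]
    - [-0.293, -0.185, 0, 0, 0, -13]
    - [-0.293, -0.185, 0, 0, 0, -13]
    - [-0.293, -0.185, 0, 0, 0, -13]
    - [-0.293, -0.185, 0, 0, 0, -13]

```text
clock: 8.65
tool_pos: [0.7078, -0.0119, 0.1955]
eef_rot: [0.145, 0.989, 0.0, -0.001]
contact_force: [0.2, 0.6, -1.2]
opening: 0.447
```

Run:
```python
from h import *
s=st();p=shot('wrist','w4')
E=[ext(p,s)]
for l in ['nest','nest_contact_end','fixture','handle','pointer','mark_line']:
    o=r.spot_point(p,l);print(l,[(np.round(d['xyz'],4).tolist(),round(d['p'],2),np.round(proj(p,d['xyz'],s)[0])) for d in o[:3]])
```

```text
t 8.65 pos [ 0.7078 -0.0119  0.1955] rot [ 1.447e-01  9.895e-01  5.000e-04 -1.100e-03] F [ 0.2  0.6 -1.2] op 0.447
nest [([0.6966, 0.2612, 0.0212], 0.4, array([572.,  98.]))]
nest_contact_end [([0.6598, 0.0006, 0.057], 0.63, array([321., 136.]))]
fixture [([0.6117, -0.0294, 0.0033], 0.77, array([280.,  97.]))]
handle [([0.5417, -0.063, 0.0819], 0.79, array([197.,  15.]))]
pointer [([0.5573, -0.1046, 0.0543], 0.8, array([173.,  59.]))]
mark_line [([0.5164, -0.0931, 0.0461], 0.64, array([172.,  10.]))]
```

View pics/w4.png

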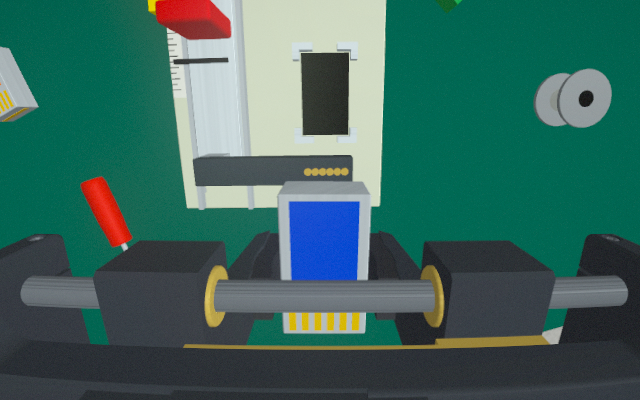

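```bash
cat > b.py <<'E'
from h import *
import sys
def ov(p,s,c,yaw,name,crop,k=5,hz=.05):
    a=np.radians(yaw);X=np.array([np.cos(a),np.sin(a)]);Y=np.array([-X[1],X[0]])
    im=cv2.resize(p['img'][crop[1]:crop[3],crop[0]:crop[2]],None,fx=k,fy=k,interpolation=cv2.INTER_CUBIC)
    for hx,hy,z,col in [(.044,.029,hz,(0,0,255)),(.038,.023,hz,(255,0,0)),(.044,.029,.04,(0,255,255))]:
        C=[np.r_[c+sx*hx*X+sy*hy*Y,z] for sx,sy in [(1,1),(1,-1),(-1,-1),(-1,1)]]
        q=(proj(p,C,s)+.5-np.array(crop[:2]))*k
        cv2.polylines(im,[q.round().astype(int)],True,col,1)
    cv2.imwrite(f'pics/{name}.png',im)
E
python3 - <<'E'
from b import *
import pickle
p=r.snapshot('wrist');s=st();pickle.dump((p,s),open('w4.pkl','wb'))
ov(p,s,np.array([.625,.0145]),-17,'w4o',(270,20,400,150))
E
```

```text
t 9.05 pos [ 0.7089 -0.0133  0.1966] rot [ 1.456e-01  9.893e-01 -1.000e-04  1.000e-04] F [ 1.  -0.3 -1. ] op 0.454
```

View pics/w4o.png

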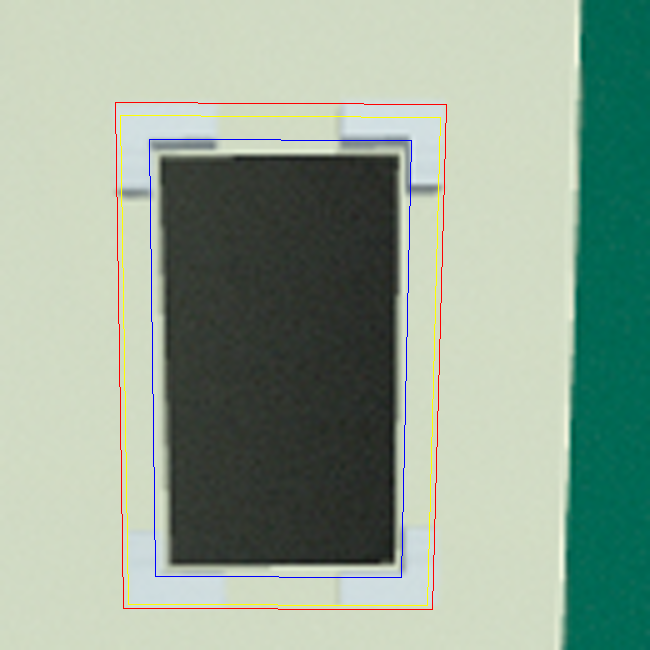

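Run:
```python
from b import *
import pickle
p,s=pickle.load(open('w4.pkl','rb'))
ov(p,s,np.array([.6252,.0149]),-16.3,'w4p',(270,20,400,150))
cmd([0.6259,0.0137,0.12],163.7)
```

```text
cmd [0.0872, 0.002, 0.0766] [-0.01, 0.01, -0.44]
```

View pics/w4p.png

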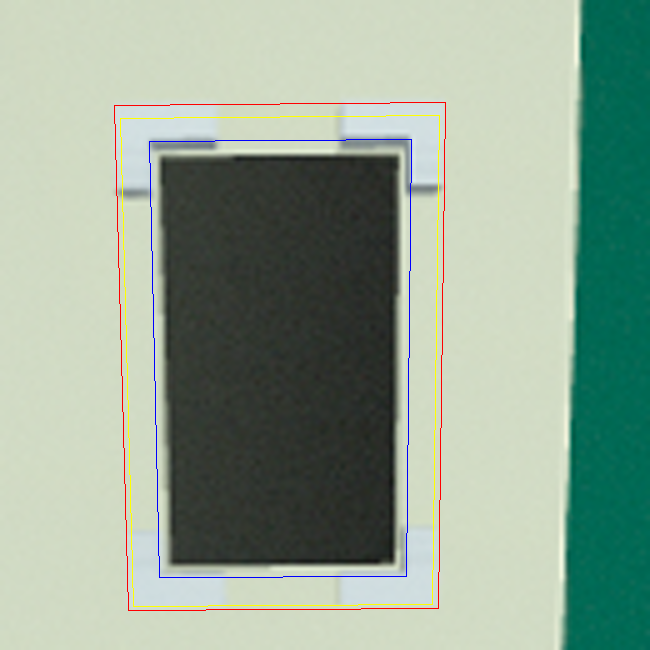

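Request:
carry_out:
  commands:
    - [0.045, 0.002, 0, 0, 0, -0.4]
    - [0.087, 0.002, 0, 0, 0, -0.4]
    - [0.087, 0.002, 0.04, 0, 0, -0.4]
    - [0.087, 0.002, 0.076, 0, 0, -0.4]
    - [0.087, 0.002, 0.076, 0, 0, -0.4]
    - [0.087, 0.002, 0.076, 0, 0, -0.4]

```text
clock: 9.65
tool_pos: [0.6265, 0.0135, 0.1209]
eef_rot: [0.143, 0.99, 0.0, -0.0]
contact_force: [0.6, 0.7, -0.5]
opening: 0.45
```

Run:
```python
from h import *
s=st();p=shot('wrist','w5');q=shot('side','s5');q2=shot('scene','c5')
for n,pp in (('s5',q),('c5',q2)):
    u=proj(pp,[.62,-.01,.06])[0].astype(int);x,y=u-[50,45]
    cv2.imwrite(f'pics/{n}c.png',cv2.resize(pp['img'][y:y+90,x:x+100],None,fx=6,fy=6,interpolation=cv2.INTER_CUBIC))
cmd([0.6259,0.0137,0.0474],163.6)
```

```text
t 9.65 pos [0.6265 0.0135 0.1209] rot [ 1.426e-01  9.898e-01  2.000e-04 -1.000e-04] F [ 0.6  0.7 -0.5] op 0.45
cmd [0.002, -0.0009, 0.0752] [0.11, 0.19, -0.0]
```

View pics/w5.png

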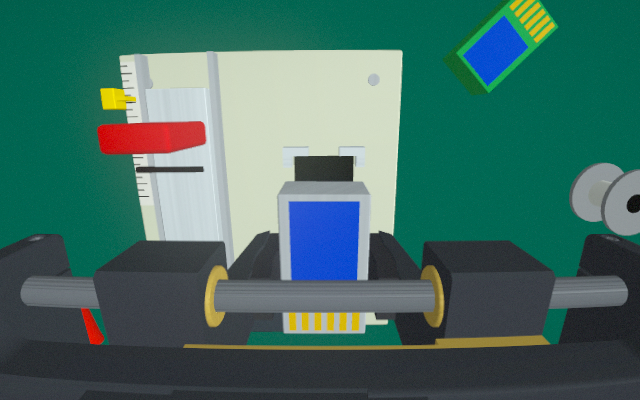

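View pics/s5c.png

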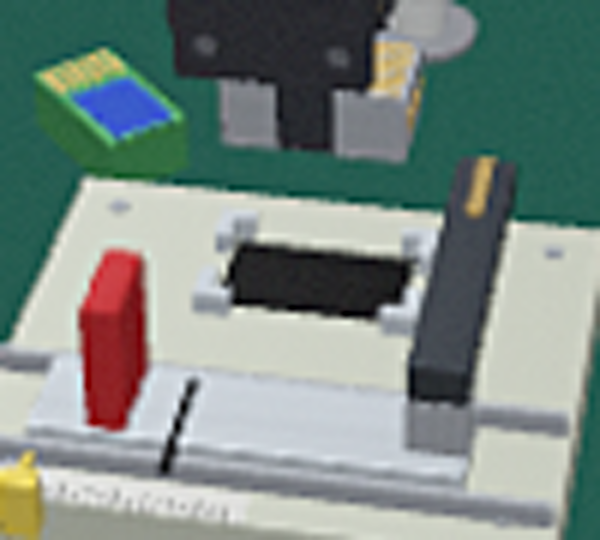

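Request:
carry_out:
  commands:
    - [0.001, 0, 0.02, 0, 0, 0]
    - [0.001, 0, 0.04, 0, 0, 0]
    - [0.001, 0, 0.055, 0, 0, 0]
    - [0.001, 0, 0.06, 0, 0, 0]
    - [0.001, 0, 0.06, 0, 0, 0]

```text
clock: 10.3
tool_pos: [0.6254, 0.0136, 0.0605]
eef_rot: [0.143, 0.99, -0.0, -0.0]
contact_force: [0.2, -0.4, 0.0]
opening: 0.449
```

Run:
```python
from h import *
P=[]
for k in range(4):
    q=shot('side','s6') if k%2 else shot('wrist','w6'); s=st();P.append(s['tool_pos'])
print(np.mean(P,0))
u=proj(q,[.62,-.01,.06])[0].astype(int);x,y=u-[50,45]
cv2.imwrite(f'pics/s6c.png',cv2.resize(q['img'][y:y+90,x:x+100],None,fx=6,fy=6,interpolation=cv2.INTER_CUBIC))
```

```text
t 10.35 pos [0.6258 0.0138 0.0611] rot [1.425e-01 9.898e-01 2.000e-04 5.000e-04] F [ 0.2 -0.7 -1.3] op 0.452
t 10.4 pos [0.626  0.0139 0.0614] rot [1.425e-01 9.898e-01 3.000e-04 7.000e-04] F [ 0.4  0.6 -1.2] op 0.448
t 10.45 pos [0.626  0.0138 0.0615] rot [1.425e-01 9.898e-01 3.000e-04 9.000e-04] F [ 0.9  0.2 -1.4] op 0.454
t 10.5 pos [0.626  0.0138 0.0615] rot [1.425e-01 9.898e-01 3.000e-04 8.000e-04] F [ 0.  -0.2 -1.1] op 0.454
[0.62594558 0.01381774 0.06138436]
```

View pics/w6.png

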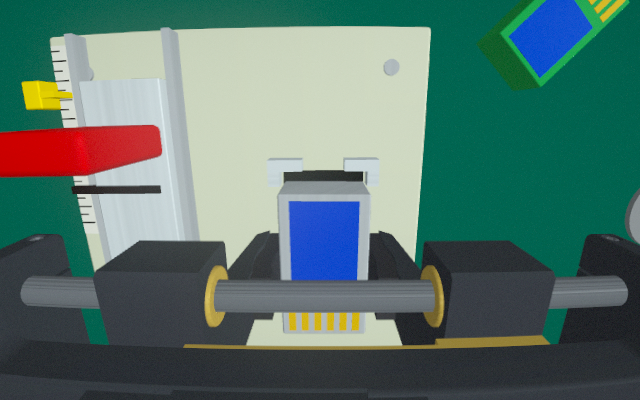

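View pics/s6c.png

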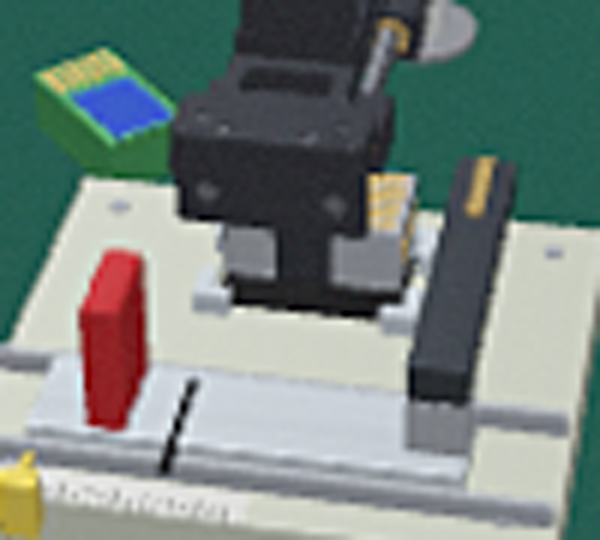

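Request:
carry_out:
  commands:
    - [0, 0, 0.004, 0, 0, 0]
    - [0, 0, 0.008, 0, 0, 0]
    - [0, 0, 0.011, 0, 0, 0]
    - [0, 0, 0.013, 0, 0, 0]
    - [0, 0, 0.013, 0, 0, 0]
    - [0, 0, 0.013, 0, 0, 0]

```text
clock: 11.1
tool_pos: [0.6252, 0.0136, 0.0475]
eef_rot: [0.142, 0.99, -0.0, -0.0]
contact_force: [-1.0, -0.1, 0.2]
opening: 0.45
```

Run:
```python
from h import *
q=shot('side','s7');st();q=shot('wrist','w7');st()
```

```text
t 11.15 pos [0.6252 0.0136 0.0475] rot [ 1.425e-01  9.898e-01  0.000e+00 -1.000e-04] F [-0.8  0.3  0.4] op 0.452
t 11.2 pos [0.6252 0.0136 0.0474] rot [ 1.425e-01  9.898e-01  0.000e+00 -1.000e-04] F [-0.2  0.3  0. ] op 0.453
```

View pics/w7.png

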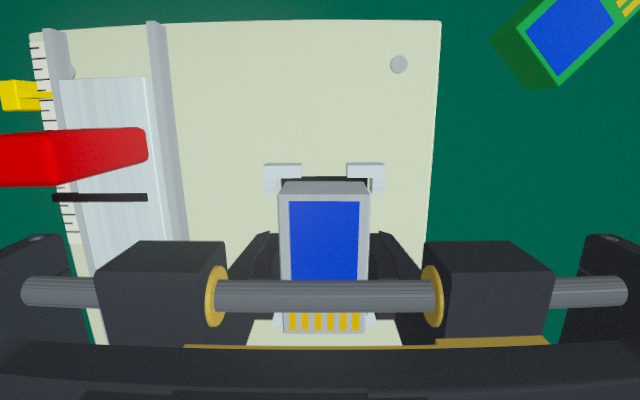

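Request:
carry_out:
  commands:
    - [0, 0, 0.001, 0, 0, 0]
    - [0, 0, 0.001, 0, 0, 0]
    - [0, 0, 0.001, 0, 0, 0]
    - [0, 0, 0.001, 0, 0, 0]
  fingers: 80

```text
clock: 11.6
tool_pos: [0.6253, 0.0135, 0.0465]
eef_rot: [0.143, 0.99, 0.0, 0.0]
contact_force: [0.1, -0.3, -0.7]
opening: 0.683
```

Request:
carry_out:
  commands:
    - [0, 0, -0.02, 0, 0, 0]
    - [0, 0, -0.05, 0, 0, 0]
    - [0, 0, -0.1, 0, 0, 0]
    - [0, 0, -0.15, 0, 0, 0]
    - [0, 0, -0.15, 0, 0, 0]
    - [0, 0, -0.15, 0, 0, 0]

```text
clock: 12.2
tool_pos: [0.6258, 0.0135, 0.1977]
eef_rot: [0.143, 0.99, 0.0, 0.001]
contact_force: [-0.2, -0.5, 0.2]
opening: 0.686
```

Run:
```python
from h import *
import pickle
p=shot('wrist','w8');s=st();pickle.dump((p,s),open('w8.pkl','wb'))
q=shot('side','s8')
u=proj(q,[.62,-.01,.06])[0].astype(int);x,y=u-[50,45]
cv2.imwrite(f'pics/s8c.png',cv2.resize(q['img'][y:y+90,x:x+100],None,fx=6,fy=6,interpolation=cv2.INTER_CUBIC))
```

```text
t 12.25 pos [0.6248 0.013  0.196 ] rot [ 1.426e-01  9.898e-01 -5.000e-04 -3.000e-04] F [-0.8 -0.5  0.2] op 0.686
```

View pics/w8.png

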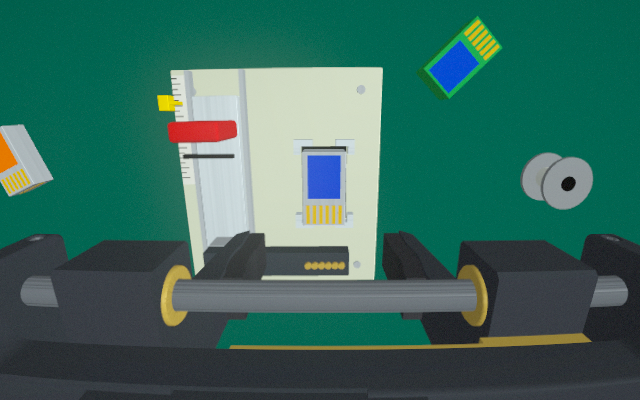

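View pics/s8c.png

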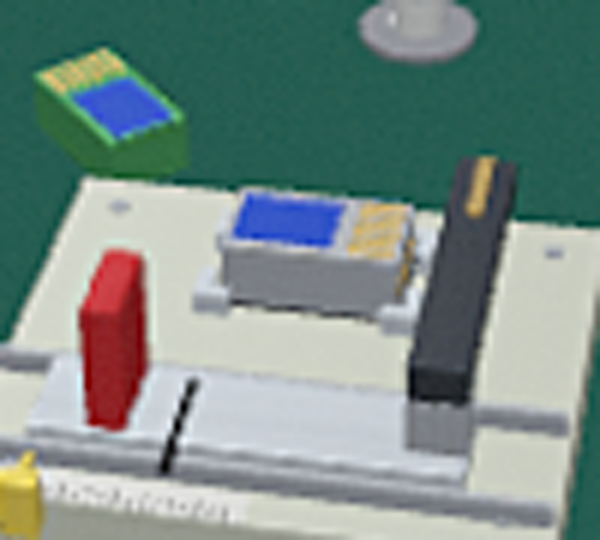

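Run:
```python
from h import *
import pickle
p,s=pickle.load(open('w8.pkl','rb'))
cv2.imwrite('pics/w8c.png',cv2.resize(p['img'][90:170,150:250],None,fx=7,fy=7,interpolation=cv2.INTER_CUBIC))
a=np.radians(-16.4);X=np.array([np.cos(a),np.sin(a)])
for uv in [(184,156),(233,155.5),(182,103)]:
    for z in (.05,.0545): 
        w=pix(p,uv,z,s);print(uv,z,w.round(4),((w[:2]-[.6252,.0149])@X).round(4))
```

```text
(184, 156) 0.05 [ 0.5575 -0.1057  0.05  ] -0.0309
(184, 156) 0.0545 [ 0.5575 -0.1036  0.0545] -0.0315
(233, 155.5) 0.05 [ 0.5707 -0.06    0.05  ] -0.0311
(233, 155.5) 0.0545 [ 0.5706 -0.0586  0.0545] -0.0317
(182, 103) 0.05 [ 0.5115 -0.0888  0.05  ] -0.0798
(182, 103) 0.0545 [ 0.5122 -0.0869  0.0545] -0.0796
```

View pics/w8c.png

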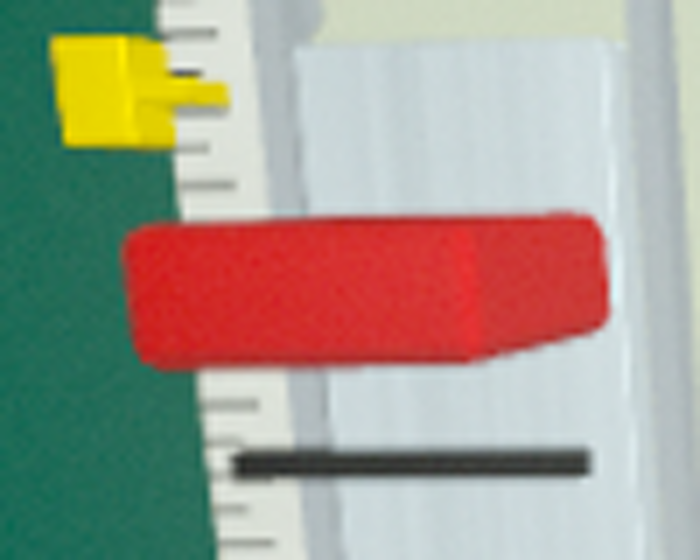

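Run:
```python
from h import *
import pickle
p,s=pickle.load(open('w8.pkl','rb'));print(np.round(s['q'],2))
for uv in [(125,235),(470,225),(480,355),(140,365),(303,295)]:
    w=pix(p,np.array(uv)/7+[150,90],.108,s);print(w.round(4))
h=pix(p,(193.3,132.1),.108,s)
cmd([h[0],h[1],.17],-106.4)
```

```text
[ 0.31  0.84 -0.77  1.59  0.67  0.99  0.61]
[ 0.5319 -0.0806  0.108 ]
[ 0.542  -0.0442  0.108 ]
[ 0.5551 -0.0481  0.108 ]
[ 0.5452 -0.0845  0.108 ]
[ 0.5435 -0.0643  0.108 ]
cmd [0.0557, -0.0967, 0.0254] [0.01, -0.17, -89.99]
```

Request:
carry_out:
  commands:
    - [0.056, -0.097, 0.006, 0, 0, -90]
    - [0.056, -0.097, 0.006, 0, 0, -90]
    - [0.056, -0.097, 0.006, 0, 0, -90]
    - [0.056, -0.097, 0.006, 0, 0, -90]
    - [0.056, -0.097, 0.006, 0, 0, -90]
    - [0.056, -0.097, 0.006, 0, 0, -90]
    - [0.056, -0.097, 0.006, 0, 0, -90]
    - [0.056, -0.097, 0.006, 0, 0, -90]
    - [0.056, -0.097, 0.006, 0, 0, -90]
    - [0.056, -0.097, 0.006, 0, 0, -90]
    - [0.056, -0.097, 0.006, 0, 0, -90]
    - [0.056, -0.097, 0.006, 0, 0, -90]
  fingers: 110

```text
clock: 13.5
tool_pos: [0.5431, -0.0639, 0.1886]
eef_rot: [-0.599, 0.801, 0.001, -0.001]
contact_force: [-1.0, -0.5, 0.3]
opening: 0.569
```

Run:
```python
from h import *
import pickle
p=shot('wrist','w9');s=st();print(np.round(s['q'],2));pickle.dump((p,s),open('w9.pkl','wb'))
for l in ['handle','pointer','mark_line']:
    o=r.spot_point(p,l);print(l,[(np.round(d['xyz'],4).tolist(),round(d['p'],2)) for d in o[:2]])
```

```text
t 13.55 pos [ 0.5433 -0.0638  0.1889] rot [-0.5986  0.8011  0.0011 -0.001 ] F [-0.2  0.4 -0.3] op 0.57
[ 0.64  0.91 -1.16  1.83  0.95  1.09  1.98]
handle [([0.5442, -0.0642, 0.0832], 0.63)]
pointer [([0.5575, -0.1082, 0.0553], 0.77)]
mark_line [([0.518, -0.0926, 0.0465], 0.8)]
```

View pics/w9.png

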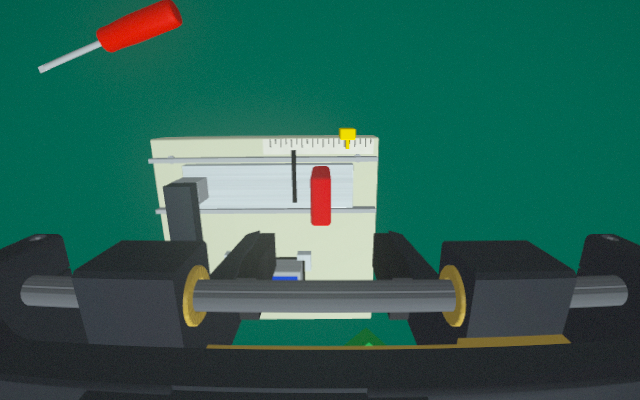

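Request:
carry_out:
  commands:
    - [0, 0, 0.04, 0, 0, 0]
    - [0, 0, 0.08, 0, 0, 0]
    - [0, 0, 0.1, 0, 0, 0]
    - [0, 0, 0.12, 0, 0, 0]
    - [0, 0, 0.12, 0, 0, 0]
    - [0, 0, 0.12, 0, 0, 0]

```text
clock: 14.3
tool_pos: [0.5443, -0.0635, 0.0708]
eef_rot: [-0.599, 0.801, 0.0, 0.0]
contact_force: [0.4, -0.1, 0.1]
opening: 0.568
```

Run:
```python
from h import *
p=shot('wrist','w10');s=st();print(np.round(s['q'],2))
```

```text
t 14.35 pos [ 0.5448 -0.0634  0.0715] rot [-5.990e-01  8.007e-01 -3.000e-04  6.000e-04] F [-0.2 -0.  -0.9] op 0.57
[ 0.58  1.06 -1.02  1.9   1.17  0.94  1.81]
```

View pics/w10.png

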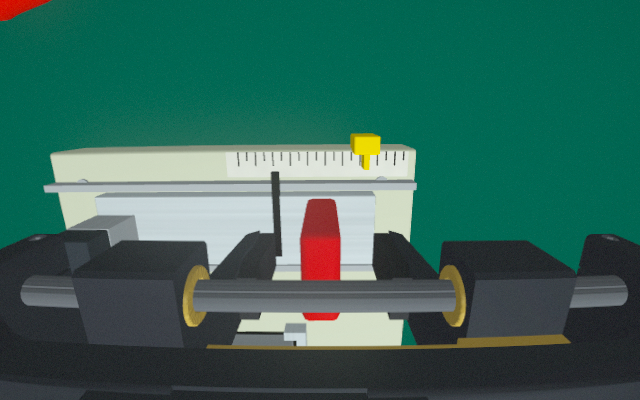

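Request:
carry_out:
  commands:
    - [0, 0, 0.003, 0, 0, 0]
    - [0, 0, 0.003, 0, 0, 0]
    - [0, 0, 0.003, 0, 0, 0]
    - [0, 0, 0.003, 0, 0, 0]
    - [0, 0, 0.003, 0, 0, 0]
    - [0, 0, 0.003, 0, 0, 0]
  fingers: 255
  grip_force: 40

```text
clock: 14.95
tool_pos: [0.5453, -0.0641, 0.0678]
eef_rot: [-0.599, 0.801, -0.001, 0.001]
contact_force: [3.3, -2.3, -0.1]
opening: 0.178
```

Run:
```python
from h import *
import pickle
p=shot('wrist','w11');s=st();pickle.dump((p,s),open('w11.pkl','wb'))
a=np.radians(-16.4)
print('tool y in world',R.from_quat(s['eef_rot']).as_matrix()[:,1], 'fix x',np.cos(a),np.sin(a))
cv2.imwrite('pics/w11c.png',cv2.resize(p['img'][120:270,220:420],None,fx=4,fy=4,interpolation=cv2.INTER_CUBIC))
```

```text
t 15.0 pos [ 0.5452 -0.0641  0.0678] rot [-5.990e-01  8.008e-01 -8.000e-04  7.000e-04] F [ 3.7 -1.5  0.8] op 0.18
tool y in world [-0.95927432  0.28246874 -0.00204474] fix x 0.9593139745400575 -0.2823414568428764
```

View pics/w11c.png

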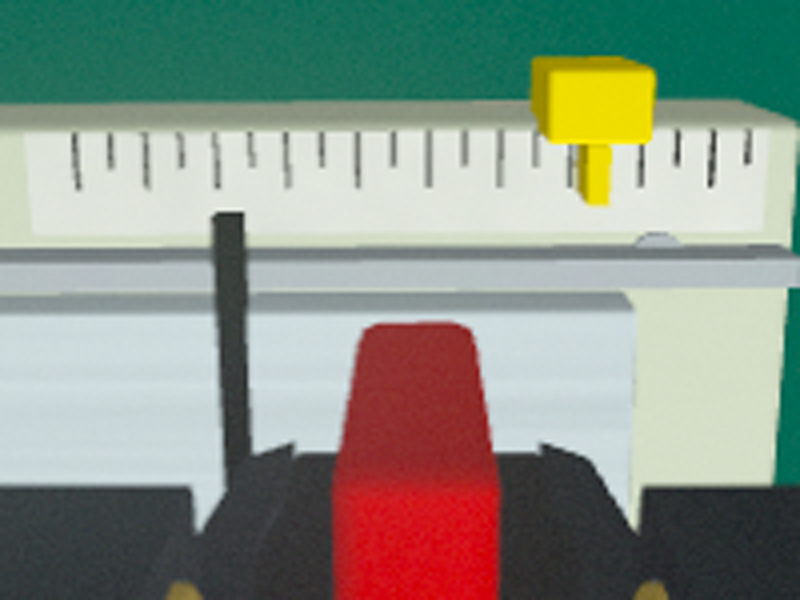

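```bash
cat >> h.py <<'E'
def fx(p,s,uv,z=.0545,yaw=-16.4):
    a=np.radians(yaw);w=pix(p,uv,z,s);d=w[:2]-[.6252,.0149];return np.round([d@[np.cos(a),np.sin(a)]*1000,d@[-np.sin(a),np.cos(a)]*1000],2)
E
python3 - <<'E'
from h import *
import pickle
p,s=pickle.load(open('w11.pkl','rb'))
for z in (.05,.0545,.057):
    print(z,fx(p,s,(277,173.3),z),fx(p,s,(369.3,170.5),z))
# scale ticks: crop bottoms
for x in (78,148,218,288,358,428,500,641,711): print(x,fx(p,s,(x/4+220,187/4+120),.0405))
E
```

```text
0.05 [ -30.04 -133.65] [ -79.61 -135.18]
0.0545 [ -30.74 -134.47] [ -78.95 -135.96]
0.057 [ -31.13 -134.93] [ -78.58 -136.39]
78 [  -7.31 -135.73]
148 [ -17.32 -135.7 ]
218 [ -27.28 -135.68]
288 [ -37.2  -135.67]
358 [ -47.11 -135.66]
428 [ -57.   -135.66]
500 [ -67.17 -135.66]
641 [ -87.15 -135.7 ]
711 [ -97.11 -135.72]
```

Request:
carry_out:
  commands:
    - [0, 0.005, 0, 0, 0, 0]
    - [0, 0.01, 0, 0, 0, 0]
    - [0, 0.015, 0, 0, 0, 0]
    - [0, 0.02, 0, 0, 0, 0]
    - [0, 0.025, 0, 0, 0, 0]
    - [0, 0.03, 0, 0, 0, 0]
    - [0, 0.035, 0, 0, 0, 0]
    - [0, 0.039, 0, 0, 0, 0]
    - [0, 0.041, 0, 0, 0, 0]
    - [0, 0.041, 0, 0, 0, 0]
    - [0, 0.041, 0, 0, 0, 0]
    - [0, 0.041, 0, 0, 0, 0]

```text
clock: 16.2
tool_pos: [0.5067, -0.053, 0.0678]
eef_rot: [-0.599, 0.801, -0.002, 0.001]
contact_force: [7.9, -3.0, -2.3]
opening: 0.178
```

Run:
```python
from h import *
import pickle
p=shot('wrist','w12');s=st();print(np.round(s['q'],2));pickle.dump((p,s),open('w12.pkl','wb'))
print((np.array(s['tool_pos'])[:2]-[.5452,-.0641])@[-.9593,.2823])
cv2.imwrite('pics/w12c.png',cv2.resize(p['img'][140:240,240:340],None,fx=7,fy=6,interpolation=cv2.INTER_CUBIC))
```

```text
t 16.25 pos [ 0.5067 -0.0529  0.0678] rot [-0.5987  0.8009 -0.0016  0.0011] F [ 8.6 -2.6 -1. ] op 0.176
[ 0.57  1.04 -1.01  2.02  1.24  0.89  1.69]
0.04007367819263377
```

View pics/w12c.png

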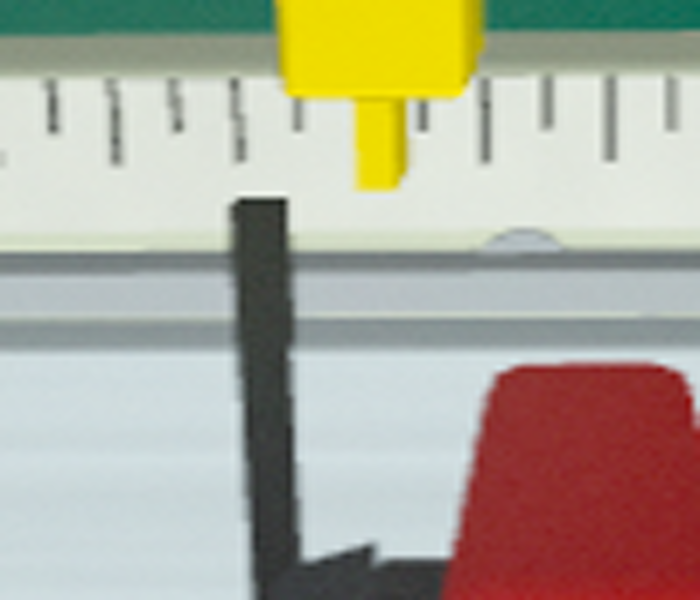

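Request:
carry_out:
  commands:
    - [0, 0.002, 0, 0, 0, 0]
    - [0, 0.004, 0, 0, 0, 0]
    - [0, 0.006, 0, 0, 0, 0]
    - [0, 0.007, 0, 0, 0, 0]
    - [0, 0.007, 0, 0, 0, 0]
    - [0, 0.007, 0, 0, 0, 0]
    - [0, 0.007, 0, 0, 0, 0]

```text
clock: 16.95
tool_pos: [0.5004, -0.0511, 0.0678]
eef_rot: [-0.599, 0.801, -0.002, 0.001]
contact_force: [8.8, -3.9, -2.0]
opening: 0.179
```

Run:
```python
from h import *
import pickle
p=shot('wrist','w13');s=st();print(np.round(s['q'],2));pickle.dump((p,s),open('w13.pkl','wb'))
print((np.array(s['tool_pos'])[:2]-[.5452,-.0641])@[-.9593,.2823])
cv2.imwrite('pics/w13c.png',cv2.resize(p['img'][140:200,240:320],None,fx=10,fy=10,interpolation=cv2.INTER_CUBIC))
```

```text
t 17.0 pos [ 0.5004 -0.0511  0.0678] rot [-0.5986  0.801  -0.0019  0.0012] F [ 9.  -4.1 -1.5] op 0.177
[ 0.57  1.04 -1.01  2.04  1.25  0.88  1.66]
0.04667107610717667
```

View pics/w13c.png

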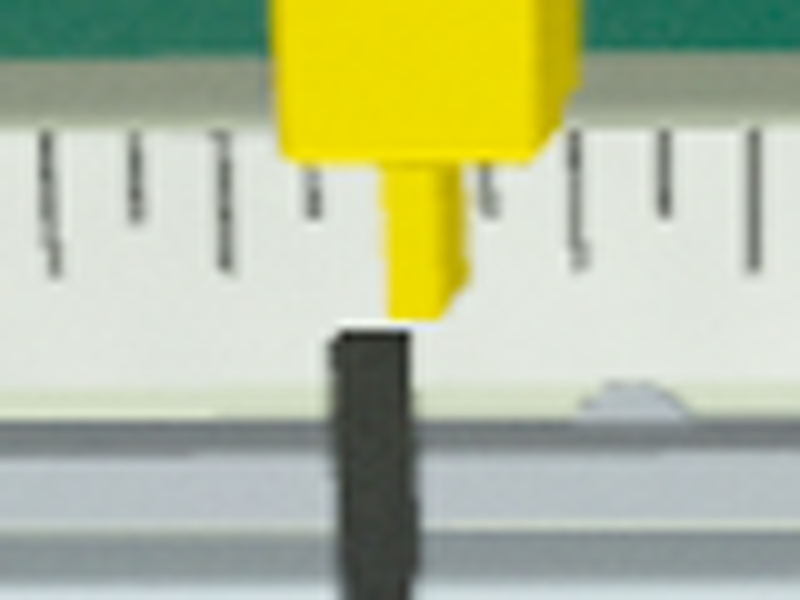

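Request:
carry_out:
  commands:
    - [0, 0.0007, 0, 0, 0, 0]
    - [0, 0.0014, 0, 0, 0, 0]
    - [0, 0.0014, 0, 0, 0, 0]
    - [0, 0.0014, 0, 0, 0, 0]
    - [0, 0.0014, 0, 0, 0, 0]

```text
clock: 17.5
tool_pos: [0.4992, -0.0508, 0.0678]
eef_rot: [-0.599, 0.801, -0.002, 0.001]
contact_force: [10.3, -3.6, -2.4]
opening: 0.176
```

Run:
```python
from h import *
import pickle
p=shot('wrist','w14');s=st();pickle.dump((p,s),open('w14.pkl','wb'))
print((np.array(s['tool_pos'])[:2]-[.5452,-.0641])@[-.9593,.2823])
cv2.imwrite('pics/w14c.png',cv2.resize(p['img'][150:190,260:313],None,fx=15,fy=15,interpolation=cv2.INTER_CUBIC))
q=shot('scene','c14');q=shot('side','s14');
u=proj(q,[.52,-.09,.055])[0].astype(int);x,y=u-[30,25]
cv2.imwrite(f'pics/s14c.png',cv2.resize(q['img'][y:y+50,x:x+60],None,fx=12,fy=12,interpolation=cv2.INTER_CUBIC))
```

```text
t 17.55 pos [ 0.4992 -0.0508  0.0678] rot [-0.5986  0.8011 -0.002   0.0014] F [ 9.1 -3.3 -2.6] op 0.179
0.04787198178021262
```

View pics/w14c.png

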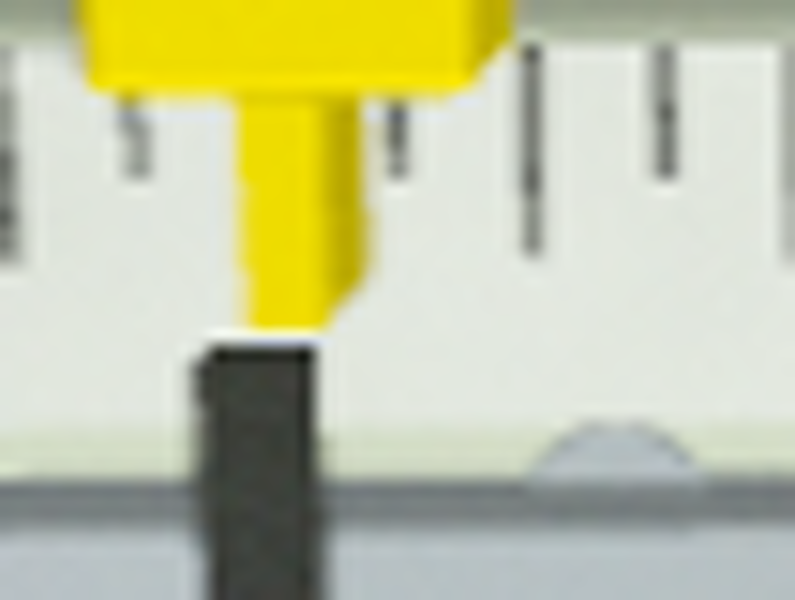

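View pics/s14c.png

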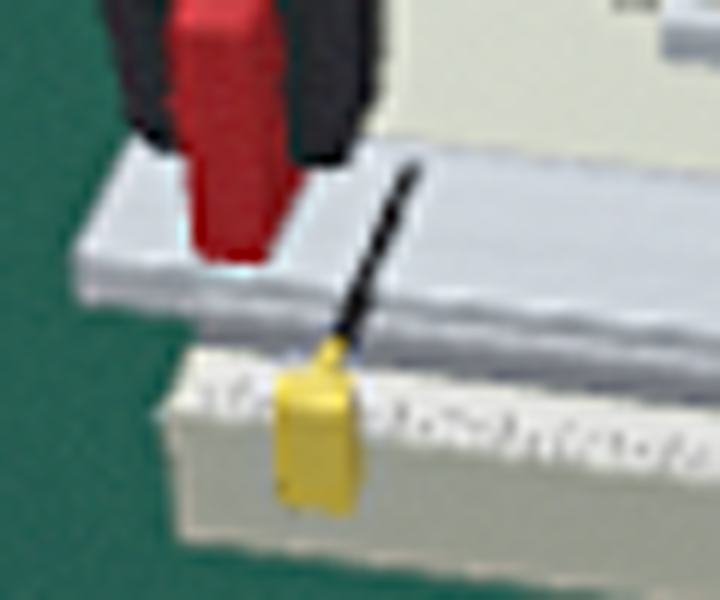

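Request:
carry_out:
  commands:
    - [0, 0.0004, 0, 0, 0, 0]
    - [0, 0.0008, 0, 0, 0, 0]
    - [0, 0.0008, 0, 0, 0, 0]
    - [0, 0.0008, 0, 0, 0, 0]
    - [0, 0.0008, 0, 0, 0, 0]

```text
clock: 18.15
tool_pos: [0.4986, -0.0506, 0.0678]
eef_rot: [-0.599, 0.801, -0.002, 0.001]
contact_force: [9.6, -4.2, -2.8]
opening: 0.178
```

Run:
```python
from h import *
import pickle
p=shot('wrist','w15');s=st()
print((np.array(s['tool_pos'])[:2]-[.5452,-.0641])@[-.9593,.2823])
I=[p['img'].astype(float)]+[r.snapshot('wrist')['img'].astype(float) for _ in range(7)]
im=np.mean(I,0); np.save('w15.npy',im)
print(st()['clock'])
cv2.imwrite('pics/w15c.png',cv2.resize(im.astype(np.uint8)[150:190,260:313],None,fx=15,fy=15,interpolation=cv2.INTER_CUBIC))
# subpixel edges
def edges(row,lo,hi,ch):
    v=im[row,lo:hi,ch];return v.round().astype(int)
for row in (167,169,170,171): print(row,'blue',edges(row,268,290,0).tolist())
for row in (173,174,176,178): print(row,'red',edges(row,268,290,2).tolist())
```

```text
t 18.2 pos [ 0.4985 -0.0506  0.0678] rot [-0.5986  0.8011 -0.002   0.0014] F [ 9.4 -4.2 -2. ] op 0.18
0.048574171406996575
t 18.55 pos [ 0.4985 -0.0506  0.0678] rot [-0.5986  0.8011 -0.0021  0.0014] F [ 9.2 -3.4 -2.9] op 0.177
18.55
167 blue [222, 221, 221, 221, 222, 222, 173, 0, 0, 0, 0, 0, 0, 0, 0, 159, 211, 223, 223, 223, 223, 223]
169 blue [222, 222, 222, 222, 222, 223, 186, 67, 0, 0, 0, 0, 0, 0, 160, 211, 223, 223, 223, 224, 224, 224]
170 blue [222, 222, 222, 223, 224, 223, 187, 69, 0, 0, 0, 0, 0, 117, 203, 222, 222, 222, 223, 224, 224, 224]
171 blue [221, 221, 222, 222, 223, 223, 188, 84, 0, 0, 0, 0, 112, 202, 223, 222, 223, 223, 223, 224, 224, 224]
173 red [225, 225, 225, 225, 225, 176, 57, 57, 56, 56, 58, 56, 56, 200, 226, 226, 226, 226, 226, 226, 226, 226]
174 red [225, 225, 225, 225, 182, 80, 59, 58, 60, 58, 60, 57, 57, 200, 226, 226, 226, 226, 226, 226, 226, 226]
176 red [226, 225, 225, 225, 182, 81, 60, 61, 60, 60, 60, 59, 59, 199, 226, 225, 225, 226, 226, 226, 226, 226]
178 red [218, 218, 218, 218, 186, 109, 61, 61, 59, 59, 60, 61, 59, 158, 207, 218, 218, 218, 218, 218, 219, 220]
```

View pics/w15c.png

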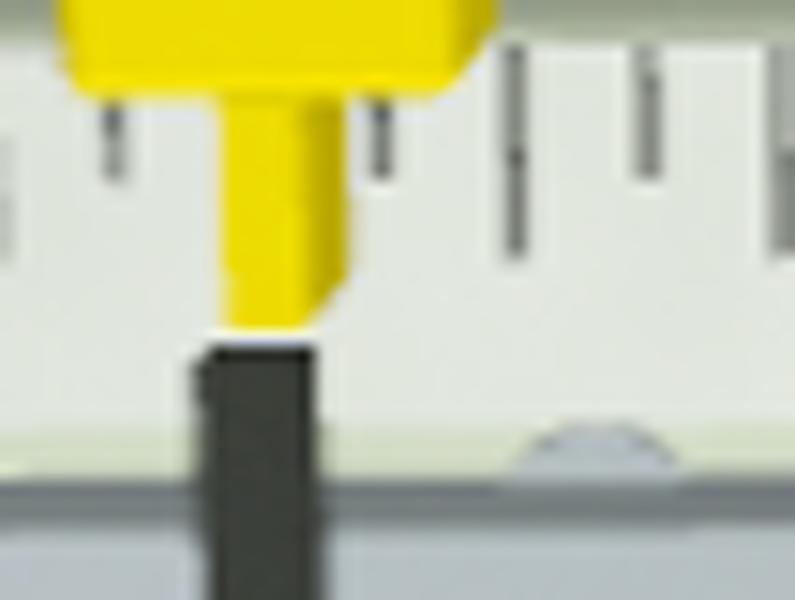

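Request:
carry_out:
  commands:
    - [0, 0.0002, 0, 0, 0, 0]
    - [0, 0.0002, 0, 0, 0, 0]
    - [0, 0.0002, 0, 0, 0, 0]
    - [0, 0.0002, 0, 0, 0, 0]
    - [0, 0.0002, 0, 0, 0, 0]

```text
clock: 19.05
tool_pos: [0.4984, -0.0505, 0.0678]
eef_rot: [-0.599, 0.801, -0.002, 0.001]
contact_force: [9.4, -3.4, -2.6]
opening: 0.182
```

Run:
```python
from h import *
s=st();print((np.array(s['tool_pos'])[:2]-[.5452,-.0641])@[-.9593,.2823])
I=[r.snapshot('wrist')['img'].astype(float) for _ in range(3)];w=np.mean(I,0).astype(np.uint8)
q=shot('side','s16');c=shot('scene','c16')
A=cv2.resize(w[150:190,260:313],(795,600),interpolation=cv2.INTER_CUBIC)
def cr(q,X,h,k):
    x,y=proj(q,X)[0].astype(int)-h; return cv2.resize(q['img'][y:y+2*h,x:x+2*h],(k,k),interpolation=cv2.INTER_CUBIC)
cv2.imwrite('pics/w16c.png',A)
cv2.imwrite('pics/m16.png',np.hstack([cr(q,[.59,-.02,.05],45,400),cr(c,[.59,-.02,.05],45,400)]))
```

```text
t 19.05 pos [ 0.4984 -0.0505  0.0678] rot [-0.5986  0.8011 -0.0021  0.0015] F [ 9.4 -3.4 -2.6] op 0.182
0.048699710131096446
```

View pics/w16c.png

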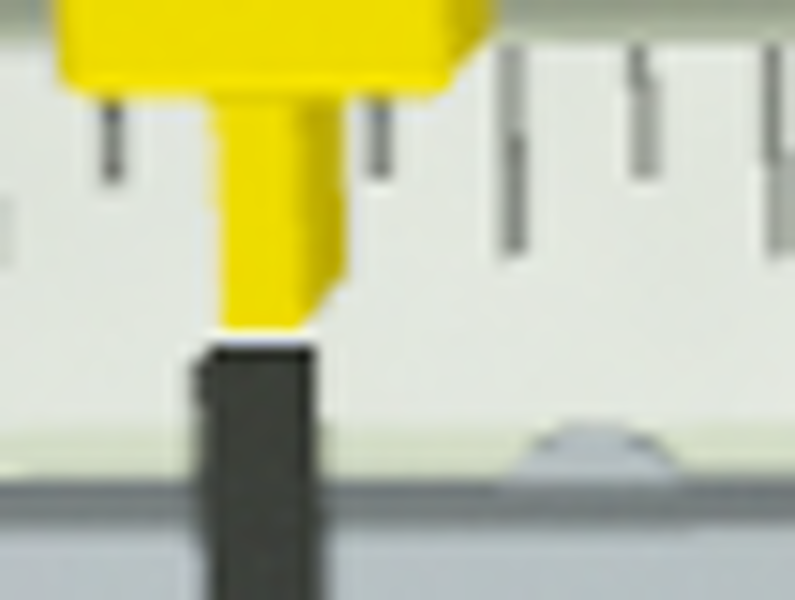

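View pics/m16.png

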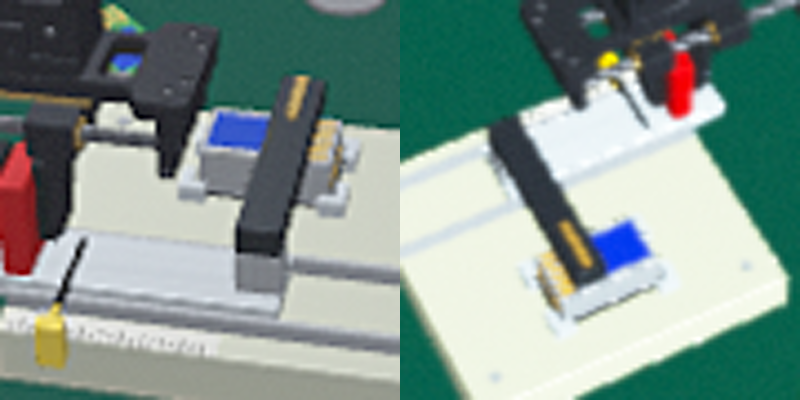

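Run:
```python
from h import *
print(r.finish_job());st()
```

```text
the job is handed in; nothing more can be done
None
the job is handed in; nothing more can be done
```

The blue-topped module is seated in the nest and released, and the slide is held at the yellow mark. I handed the job in at about 19 s, with the gripper still on the red handle; no verdict was reported.

- **Module:** it sits flat between the four corners with its gold contacts towards the probe bar. The pictures after release and after the pull both show this, with the bar passing over the module without touching it.
- **Slide:** I pulled it about 48.7 mm. The last wrist picture shows the pointer on the mark, short of it by about 0.1 to 0.4 mm and not past it. The spring force read about 10 N, and the grip was steady at 40 N.
- **Disagreement between checks:** working from pixel positions before the pull, I got 48.2 mm of travel, about 0.5 mm less than the arm moved. I went by the direct picture of pointer against mark. The exact edge of the yellow line was only good to a few tenths of a millimetre.
- **Other items:** I did not touch the orange-topped module, the reel, the screwdriver or the look-alikes.

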